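# Swap the mismatched lens of a job for its true mate from the catch bin

### The arm

A 6-joint arm with a two-finger parallel gripper is mounted at the origin on the work surface. World frame = base frame: x ahead of the robot, y to its left, z up, the work surface at z = 0. Lengths are in m, angles in rad, forces in N, time in s.
With the tool pointing down it reaches from about 0.375 to 0.975 m from the base axis. Payload 3.8 kg.
Tool frame: the origin (TCP) lies at the very end of the fingers, on their centre line; the grasp point (between the pads) lies 19 mm behind it; z points along the fingers, y is the direction in which the jaws open and shut (so a half turn about z gives the same grasp; the last joint's range is limited). The gripper opens to 85 mm and grips with 20 to 120 N. Pads are 22 mm wide; open, the fingers measure 114 mm over their backs; the gripper's body (76 mm by 85 mm) begins 54 mm behind the grasp point. The pads swing forward as they close: fully open they stand 13 mm farther back than shut.
Start: joints at [-0.037, 0.264, 1.604, -0, 1.274, -0.037], TCP at [0.675, -0, 0.231] pointing down, gripper open.
Joint ranges: [-2.63, 2.63], [-0.94, 2.18], [0.31, 2.57], [-1.31, 4.45], [0, 2.66], [-2.55, 2.55]. Speed limits (rad/s): [2.57, 2.57, 3.14, 3.14, 3.14, 3.14].

### API

Orientations are given as a rotation vector (axis times angle).
In Python, from workcell import bot, read_camera, finish_job gives the robot as it stands. The module is installed in compiled form; this text tells all that it offers.
- The arm moves only by the tool servo_tool, never from a script. Its argument "targets" is text: rows parted by semicolons, each of 7 numbers parted by spaces: the turn, a rotation vector about the tool's x, y, z in rad, then the shift along the tool's x, y, z in mm, then the finger opening in mm, from 0 to 85.4. In form: wx wy wz x y z gripper; .... A call has 1 to 8 rows; each row shifts and turns the pose as measured when the row begins, along the tool's axes as they then stand; what a row does not reach is not made up. A row lasts 1/12 s, in which the tool goes at most 41.7 mm and 7.16 degrees, less where a joint would pass 70% of its speed; a pose out of reach is approached as far as the arm can. A call is refused whole if a number of a shift passes 41.7 or a number of a turn 0.125, either way. A call with a gripper value outside its range is refused whole. The fingers move at their own pace and stop on an object; "newtons" is the grip in N (left out, the last holds). Time passes only in rows, so rows that do not move let the fingers close. It gives the time, the measured TCP pose, the force and the opening at its end, in the units of the state.
- bot.read_state(): the state, without advancing time (a new reading comes with each control period).
- read_camera(name): name is "scene" or "side" or "wrist"; returns a dict with "image" (480x640x3 uint8, red, green, blue), "mtx" (3x3 intrinsics, pixels), "eye" and "orientation" of the camera in the world; the wrist camera has in their place "T_tool_cam" (4x4, takes a point from camera to tool coordinates, whose origin is the TCP and whose axes are the flange's). Camera axes: x right, y up, looking along -z (the intrinsics and any distortion apply to the point x, -y, -z); pixel columns grow to the right and rows downward; lengths in m; the calibration is good to about 2 mm. The wrist camera is an equidistant fisheye: a pixel r from the principal point sees the ray r / f radians off the axis. A picture is of the moment at which its call begins: read the wrist's pose just before it. There is no depth.
- finish_job(): hands the job in, once; it reports no verdict.
The state is a dict: "time": time; "q": joint angles; "joint_vel": joint speeds; "joint_torque": joint torques, N m; "tool_pos": TCP position; "tcp_rot": TCP orientation; "wrist_force": force on the tool from outside, world axes, zero at the start; "torque": the same for the moment, N m; "width": opening from 0.0 (shut) to 1.0 (fully open).
Only numpy, scipy, OpenCV 4.12 (cv2) and the standard library are available. Lean on these libraries where they do the work, as an engineer would, in place of code of your own. Each camera call takes 0.05 s, during which the arm holds its last target.

### The job

The two blocked lenses in the white job tray are not a pair: the one in the well nearer the catch bin is the wrong size. Return it to the catch bin, and in its place lay the one lens from the bin that has the same length and height as the lens in the tray's other well, which stays where it is. Set lenses down without dropping them so that each ends flat on the floor of its well or of the bin, none resting on another, with all the remaining lenses still in the bin, and do not disturb the loose things on the bench.

Things in the scene. Friction and masses are not known exactly. Their poses are not given: they have to be found in the camera images.
- tray: white job tray, fixed to the bench; origin on the bench (underside) midway between its two lens wells. x points away from the robot, y towards the catch bin. Two wells side by side along y, their floors 4 mm up, each 100 mm (x) by 82 mm (y) inside, centred at y = +42 mm (the well nearer the catch bin) and y = -42 mm; dividers 12 mm, outer walls 16 mm high. Behind them (x +53 to +116 mm) a compartment with a blank paper slip
- well_near_bin (a point): centre of the floor of the tray well nearer the catch bin (holds the odd lens at the start)
- well_far (a point): centre of the floor of the other tray well (holds the lens to be matched)
- bin: grey plastic catch bin, open-topped, fixed; origin at the centre of its underside. Outside 232 mm (x) by 178 mm (y) by 52 mm high, walls and floor 4 mm thick. Five blocked lenses lie flat on its floor
- chute_lip (a point): middle of the lower edge of the steel chute, 61 mm above the bench, just inside the bin's far wall (+y). The chute is 80 mm wide with 13 mm sides and rises from here along +y at 23 degrees for 230 mm, to the edger's exit; fixed
- lens_p1_mid (a point): edged blue lens with its white block stuck on top. Lens outline a rectangle with corners rounded to about 15 mm, 48 mm long (own x) by 39 mm high (own y), edge 5 mm thick, domed to 7.5 mm at the middle; block coaxial with it: flange 26 mm across from 7 to 10.5 mm above the lens's underside, then a round hub 20 mm across up to 25 mm. About 30 g. Point: on the block's axis, 12.5 mm above the underside; z is up out of the block
- lens_p2_mid (a point): edged blue lens with its white block stuck on top. Lens outline a rectangle with corners rounded to about 15 mm, 48 mm long (own x) by 39 mm high (own y), edge 5 mm thick, domed to 7.5 mm at the middle; block coaxial with it: flange 26 mm across from 7 to 10.5 mm above the lens's underside, then a round hub 20 mm across up to 25 mm. About 30 g. Point: on the block's axis, 12.5 mm above the underside; z is up out of the block
- lens_q1_mid (a point): edged blue lens with its white block stuck on top. Lens outline a rectangle with corners rounded to about 15 mm, 56 mm long (own x) by 46 mm high (own y), edge 5 mm thick, domed to 7.5 mm at the middle; block coaxial with it: flange 26 mm across from 7 to 10.5 mm above the lens's underside, then a round hub 20 mm across up to 25 mm. About 30 g. Point: on the block's axis, 12.5 mm above the underside; z is up out of the block
- lens_q2_mid (a point): edged blue lens with its white block stuck on top. Lens outline a rectangle with corners rounded to about 15 mm, 56 mm long (own x) by 46 mm high (own y), edge 5 mm thick, domed to 7.5 mm at the middle; block coaxial with it: flange 26 mm across from 7 to 10.5 mm above the lens's underside, then a round hub 20 mm across up to 25 mm. About 30 g. Point: on the block's axis, 12.5 mm above the underside; z is up out of the block
- lens_r_mid (a point): edged blue lens with its white block stuck on top. Lens outline a rectangle with corners rounded to about 15 mm, 40 mm long (own x) by 32 mm high (own y), edge 5 mm thick, domed to 7.5 mm at the middle; block coaxial with it: flange 26 mm across from 7 to 10.5 mm above the lens's underside, then a round hub 20 mm across up to 25 mm. About 30 g. Point: on the block's axis, 12.5 mm above the underside; z is up out of the block
- lens_s_mid (a point): edged blue lens with its white block stuck on top. Lens outline a rectangle with corners rounded to about 15 mm, 56 mm long (own x) by 33 mm high (own y), edge 5 mm thick, domed to 7.5 mm at the middle; block coaxial with it: flange 26 mm across from 7 to 10.5 mm above the lens's underside, then a round hub 20 mm across up to 25 mm. About 30 g. Point: on the block's axis, 12.5 mm above the underside; z is up out of the block
- lens_t_mid (a point): edged blue lens with its white block stuck on top. Lens outline a rectangle with corners rounded to about 15 mm, 48 mm long (own x) by 31 mm high (own y), edge 5 mm thick, domed to 7.5 mm at the middle; block coaxial with it: flange 26 mm across from 7 to 10.5 mm above the lens's underside, then a round hub 20 mm across up to 25 mm. About 30 g. Point: on the block's axis, 12.5 mm above the underside; z is up out of the block
- blank: loose round blue lens blank without a block, 70 mm across, 12 mm thick, on the bench; a bystander; origin under its centre
- clear_lens: loose clear edged lens without a block, 50 by 40 mm, 7.5 mm thick, on the bench; a bystander; origin under its centre
- spare_block: loose white finishing block, 26 mm across, 18 mm tall, on the bench; a bystander; origin under its centre
- pliers: loose steel lens pliers, 160 mm long (own x, jaws to +x), 57 mm over the handles, 11 mm thick, on the bench; a bystander; origin on the bench 10 mm from mid-length
There are look-alikes about, which are no part of the job. Leave any red look-alike of the part that bears lens_q1_mid alone.

How it is judged:
At the end, for the whole second after the job is handed in: The lens that began in the tray's far well is still there (within 20 mm); the other lens of its size lies in the well nearer the bin; the other five lie in the bin. All flat on the floor (tilt below 0.08 rad, points 12 to 19.5 mm above the underside of tray or bin), at rest (below 0.02 m/s) ((((x of lens_p1_mid in the frame of tray between -0.048 and 0.048 m and y of lens_p1_mid in the frame of tray between -0.08 and -0.008 m and z of lens_p1_mid in the frame of tray between 0.012 and 0.0195 m and angle between lens_p1_mid's own z axis and vertical below 0.08 rad and distance of lens_p1_mid from where it was at the start of the episode below 0.02 m) and (x of lens_p2_mid in the frame of tray between -0.048 and 0.048 m and y of lens_p2_mid in the frame of tray between 0.008 and 0.08 m and z of lens_p2_mid in the frame of tray between 0.012 and 0.0195 m and angle between lens_p2_mid's own z axis and vertical below 0.08 rad) and (x of lens_q1_mid in the frame of bin between -0.112 and 0.112 m and y of lens_q1_mid in the frame of bin between -0.085 and 0.085 m and z of lens_q1_mid in the frame of bin between 0.012 and 0.0195 m and angle between lens_q1_mid's own z axis and vertical below 0.08 rad) and (x of lens_q2_mid in the frame of bin between -0.112 and 0.112 m and y of lens_q2_mid in the frame of bin between -0.085 and 0.085 m and z of lens_q2_mid in the frame of bin between 0.012 and 0.0195 m and angle between lens_q2_mid's own z axis and vertical below 0.08 rad) and (x of lens_r_mid in the frame of bin between -0.112 and 0.112 m and y of lens_r_mid in the frame of bin between -0.085 and 0.085 m and z of lens_r_mid in the frame of bin between 0.012 and 0.0195 m and angle between lens_r_mid's own z axis and vertical below 0.08 rad) and (x of lens_s_mid in the frame of bin between -0.112 and 0.112 m and y of lens_s_mid in the frame of bin between -0.085 and 0.085 m and z of lens_s_mid in the frame of bin between 0.012 and 0.0195 m and angle between lens_s_mid's own z axis and vertical below 0.08 rad) and (x of lens_t_mid in the frame of bin between -0.112 and 0.112 m and y of lens_t_mid in the frame of bin between -0.085 and 0.085 m and z of lens_t_mid in the frame of bin between 0.012 and 0.0195 m and angle between lens_t_mid's own z axis and vertical below 0.08 rad)) or ((x of lens_q1_mid in the frame of tray between -0.048 and 0.048 m and y of lens_q1_mid in the frame of tray between -0.08 and -0.008 m and z of lens_q1_mid in the frame of tray between 0.012 and 0.0195 m and angle between lens_q1_mid's own z axis and vertical below 0.08 rad and distance of lens_q1_mid from where it was at the start of the episode below 0.02 m) and (x of lens_q2_mid in the frame of tray between -0.048 and 0.048 m and y of lens_q2_mid in the frame of tray between 0.008 and 0.08 m and z of lens_q2_mid in the frame of tray between 0.012 and 0.0195 m and angle between lens_q2_mid's own z axis and vertical below 0.08 rad) and (x of lens_p1_mid in the frame of bin between -0.112 and 0.112 m and y of lens_p1_mid in the frame of bin between -0.085 and 0.085 m and z of lens_p1_mid in the frame of bin between 0.012 and 0.0195 m and angle between lens_p1_mid's own z axis and vertical below 0.08 rad) and (x of lens_p2_mid in the frame of bin between -0.112 and 0.112 m and y of lens_p2_mid in the frame of bin between -0.085 and 0.085 m and z of lens_p2_mid in the frame of bin between 0.012 and 0.0195 m and angle between lens_p2_mid's own z axis and vertical below 0.08 rad) and (x of lens_r_mid in the frame of bin between -0.112 and 0.112 m and y of lens_r_mid in the frame of bin between -0.085 and 0.085 m and z of lens_r_mid in the frame of bin between 0.012 and 0.0195 m and angle between lens_r_mid's own z axis and vertical below 0.08 rad) and (x of lens_s_mid in the frame of bin between -0.112 and 0.112 m and y of lens_s_mid in the frame of bin between -0.085 and 0.085 m and z of lens_s_mid in the frame of bin between 0.012 and 0.0195 m and angle between lens_s_mid's own z axis and vertical below 0.08 rad) and (x of lens_t_mid in the frame of bin between -0.112 and 0.112 m and y of lens_t_mid in the frame of bin between -0.085 and 0.085 m and z of lens_t_mid in the frame of bin between 0.012 and 0.0195 m and angle between lens_t_mid's own z axis and vertical below 0.08 rad))) and linear speed of each of lens_p1, lens_p2, lens_q1, lens_q2, lens_r, lens_s, lens_t below 0.02 m/s); the robot touches nothing.
It fails at once if the round lens blank on the bench is pushed more than 15 mm (distance of blank from where it was at the start of the episode above 0.015 m).
It fails at once if the clear lens on the bench is pushed more than 15 mm (distance of clear_lens from where it was at the start of the episode above 0.015 m).
It fails at once if the spare block on the bench is pushed more than 15 mm (distance of spare_block from where it was at the start of the episode above 0.015 m).
It fails at once if the pliers on the bench is pushed more than 15 mm (distance of pliers from where it was at the start of the episode above 0.015 m).
It fails at once if a lens is dropped (falls or is thrown faster than 0.6 m/s while not held, as from more than about 18 mm) ((linear speed of lens_p1 above 0.6 m/s and contact force between the fingers and lens_p1 below 0.02 N) or (linear speed of lens_p2 above 0.6 m/s and contact force between the fingers and lens_p2 below 0.02 N) or (linear speed of lens_q1 above 0.6 m/s and contact force between the fingers and lens_q1 below 0.02 N) or (linear speed of lens_q2 above 0.6 m/s and contact force between the fingers and lens_q2 below 0.02 N) or (linear speed of lens_r above 0.6 m/s and contact force between the fingers and lens_r below 0.02 N) or (linear speed of lens_s above 0.6 m/s and contact force between the fingers and lens_s below 0.02 N) or (linear speed of lens_t above 0.6 m/s and contact force between the fingers and lens_t below 0.02 N)).
It also fails if it takes over 67 s, if anything falls off the work surface, if the arm or the gripper's body presses on something with over 40 N, if the wrist force passes 120 N, or if a joint passes its speed limit or range.

## Working session

There is one attempt and no reset: what is moved stays moved. The work goes in short steps, Python scripts to look and compute and a tool call to move; the robot and the scene stay as the last step left them, time stands still between calls to the robot, and variables do not carry over. Pictures are saved under pics/ and viewed, and the job is handed in when it is done.

Besides the shell and the picture viewer there is one more tool, called after "Emit:" as name(argument=value, ...), one argument or row to a line, values as JSON. servo_tool: Moves the arm, as the interface text tells. Its arguments: {"type":"object","properties":{"targets":{"type":"string"},"newtons":{"type":"number"}},"required":["targets"]}

```bash
ls; mkdir -p pics; python3 - <<'E'
from workcell import bot, read_camera
import cv2,pickle
print(bot.read_state())
d={}
for n in ["scene","side","wrist"]:
    c=read_camera(n); d[n]=c
    cv2.imwrite(f"pics/{n}0.png",c["image"][:,:,::-1])
    print(n,{k:v for k,v in c.items() if k!="image"})
d['state']=bot.read_state()
pickle.dump(d,open("d0.pkl","wb"))
E
```

```text
pics
{'time': 0.0, 'q': array([-3.68893633e-02,  2.64763285e-01,  1.60536380e+00,  7.45023376e-06,
        1.27368098e+00, -3.68904260e-02]), 'joint_vel': array([-3.16984902e-04, -1.02428618e-03,  2.72011502e-04,  3.69536046e-04,
       -8.70847790e-05,  4.92368206e-04]), 'joint_torque': array([ 6.10465631e-04, -5.15121067e+01, -3.67308676e+01, -4.07824507e-05,
        1.31324201e-02,  1.46811578e-05]), 'tool_pos': array([6.74280826e-01, 3.43510986e-05, 2.29960690e-01]), 'tcp_rot': array([-2.22029086, -2.22028836,  0.00235886]), 'wrist_force': array([-0.12829372,  0.03763347,  0.2385785 ]), 'torque': array([0.03751021, 0.07450516, 0.02988187]), 'width': 0.9937373009574908}
scene {'mtx': array([[489.17050929,   0.        , 318.58450854],
       [  0.        , 489.17050929, 235.84950511],
       [  0.        ,   0.        ,   1.        ]]), 'eye': array([ 1.26650271, -0.59533527,  0.94406736]), 'orientation': array([0.74541288, 0.37291655, 0.82568059])}
side {'mtx': array([[519.9119169 ,   0.        , 320.66814599],
       [  0.        , 519.9119169 , 240.75221693],
       [  0.        ,   0.        ,   1.        ]]), 'eye': array([0.25064149, 0.82439243, 0.71676652]), 'orientation': array([ 0.18979865, -1.2894359 , -2.53448084])}
wrist {'mtx': array([[371.64829954,   0.        , 318.19608008],
       [  0.        , 371.64829954, 240.89348812],
       [  0.        ,   0.        ,   1.        ]]), 'T_tool_cam': array([[-7.51006183e-04,  9.56716708e-01,  2.91019889e-01,
         7.45955347e-02],
       [ 9.99999612e-01,  5.84813009e-04,  6.58049577e-04,
         1.60843077e-04],
       [ 4.59374808e-04,  2.91020271e-01, -9.56716777e-01,
        -1.42644066e-01],
       [ 0.00000000e+00,  0.00000000e+00,  0.00000000e+00,
         1.00000000e+00]])}
```

View pics/scene0.png

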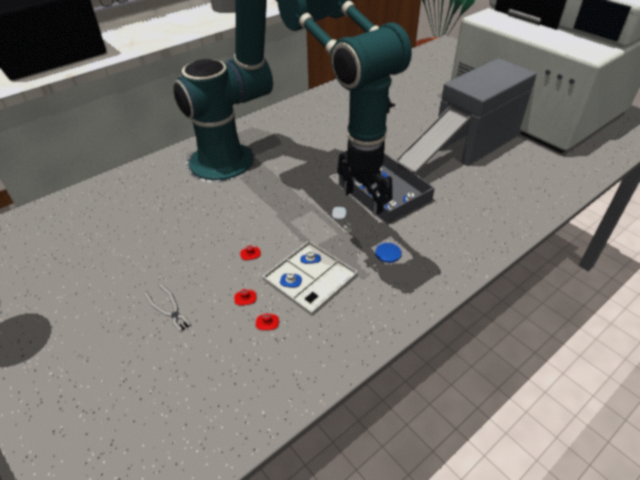

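View pics/side0.png

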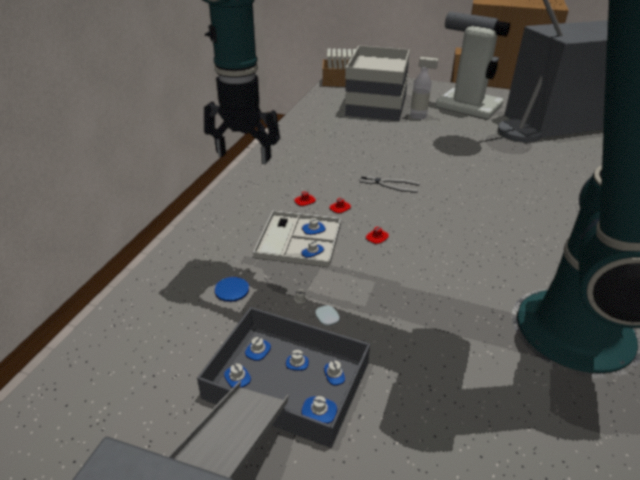

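View pics/wrist0.png

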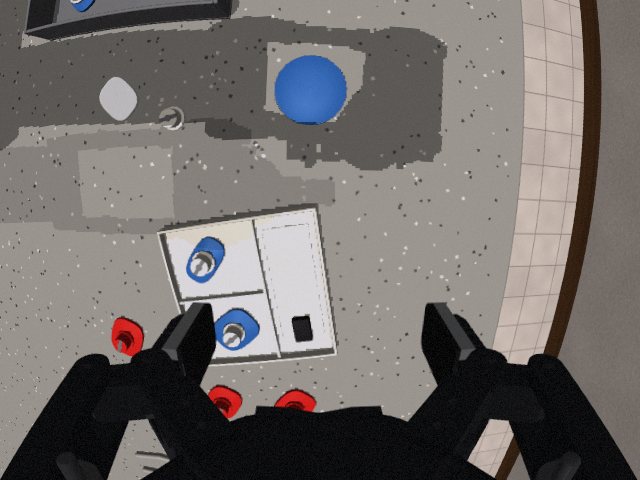

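```bash
cat > h.py <<'E'
import numpy as np,cv2,pickle
from scipy.spatial.transform import Rotation as R
def rays(c,st,px):
    px=np.atleast_2d(np.asarray(px,float)); K=c["mtx"]
    u=(px-[K[0,2],K[1,2]])/K[0,0]
    if "T_tool_cam" in c:
        r=np.linalg.norm(u,axis=1)+1e-12
        d=np.c_[u[:,0]/r*np.sin(r),-u[:,1]/r*np.sin(r),-np.cos(r)]
        T=c["T_tool_cam"]; Rt=R.from_rotvec(st["tcp_rot"]).as_matrix()
        return Rt@T[:3,3]+st["tool_pos"], d@(Rt@T[:3,:3]).T
    d=np.c_[u[:,0],-u[:,1],-np.ones(len(u))]
    return c["eye"], R.from_rotvec(c["orientation"]).apply(d)
def plane(c,st,px,z):
    o,d=rays(c,st,px); return o+d*((z-o[2])/d[:,2])[:,None]
def snap(tag,n="wrist"):
    from workcell import bot,read_camera
    st=bot.read_state(); c=read_camera(n)
    cv2.imwrite(f"pics/{tag}.png",c["image"][:,:,::-1]); pickle.dump((st,c),open(f"{tag}.pkl","wb"))
    return st,c
def blues(c,st,z,amin=150):
    hsv=cv2.cvtColor(c["image"],cv2.COLOR_RGB2HSV)
    m=cv2.inRange(hsv,(100,110,40),(125,255,255))
    cs,_=cv2.findContours(m,cv2.RETR_EXTERNAL,cv2.CHAIN_APPROX_NONE); out=[]
    for k in cs:
        if cv2.contourArea(k)<amin: continue
        p=plane(c,st,k[:,0,:],z)[:,:2]
        h=cv2.convexHull((p*1000).astype(np.float32)); r=cv2.minAreaRect(h)
        out.append((k[:,0,:].mean(0).round(),r,cv2.contourArea(h)))
    return out
E
python3 - <<'E'
from h import *
d=pickle.load(open("d0.pkl","rb")); st=d["state"]
for n,z in (("wrist",.007),("side",.007)):
    print(n)
    for o in blues(d[n],st,z,60): print(o[0],np.round(o[1][0],1),np.round(o[1][1],1),round(o[1][2],1))
print(plane(d["wrist"],st,[[160,232],[317,207],[336,354],[184,310]],.016)[:,:2].round(4))
print(plane(d["side"],st,[[252,312],[369,347],[332,438],[202,380]],.052)[:,:2].round(4))
E
```

```text
wrist
[235. 329.] [ 577.1 -144.3] [55.9 45. ] 42.1
[205. 260.] [550.7 -58.5] [55.  32.1] 54.9
[310.  90.] [666.6 116.2] [69.  68.6] 89.8
[83.  5.] [405.8 242.6] [13.7 33.5] 75.3
side
[319. 410.] [405.  333.3] [43.3 55.1] 86.9
[245. 378.] [542.2 314.8] [15.1 38.3] 13.9
[229. 378.] [568.9 324.4] [14.3 39.6] 49.1
[333. 376.] [405.4 263.8] [30.6 45.6] 72.9
[297. 364.] [471.7 258.3] [39.3 30.2] 14.4
[258. 351.] [549.1 250.7] [48.5 38.6] 74.3
[231. 288.] [667.1 117.7] [67.8 70.9] 19.2
[313. 252.] [551.7 -56.7] [52.1 28. ] 47.9
[314. 229.] [ 577.8 -141.3] [50.9 38.4] 32.8
[[ 0.506  -0.024 ]
 [ 0.6729  0.0008]
 [ 0.6943 -0.1694]
 [ 0.5221 -0.1156]]
[[0.5763 0.2091]
 [0.3543 0.2214]
 [0.3624 0.406 ]
 [0.5872 0.3749]]
```

Emit:
servo_tool(
  targets="0 0 0 33 -26 0 85;0 0 0 33 -26 0 85;0 0 0 33 -26 0 85;0 0 0 33 -26 0 85;0 0 0 33 -26 0 85;0 0 0 33 -26 0 85;0 0 0 33 -26 0 85;0 0 0 20 -10 0 85",
)

```text
time: 0.82
tool_pos: [0.4815, 0.2478, 0.2249]
tcp_rot: [-2.233, -2.206, 0.01]
wrist_force: [0.6, -0.4, -0.4]
width: 0.995
```

```bash
python3 - <<'E'
from h import *
st,c=snap("w1"); print(st["tool_pos"],st["tcp_rot"],st["time"])
for o in blues(c,st,.007): print(o[0],np.round(o[1][0],1),np.round(o[1][1],1),round(o[1][2],1),o[2])
E
```

```text
[0.48149225 0.24777453 0.2249361 ] [-2.23313836 -2.2058965   0.01002064] 0.8167
[479. 312.] [669.7 124.1] [52.8 71.1] 46.2 3188.4620418907143
[308. 195.] [470.  257.5] [39.7 30.5] 13.3 1053.6019211059902
[385. 201.] [547.3 252.4] [47.  38.1] 80.8 1545.9338841000572
[241. 195.] [402.  259.6] [30.2 47. ] 36.1 1243.1885624099523
[395. 135.] [555.6 319. ] [38.2 47. ] 53.3 1559.2972904508933
[238. 119.] [403.1 336.6] [54.9 45.5] 2.5 2150.1468261005357
```

View pics/w1.png

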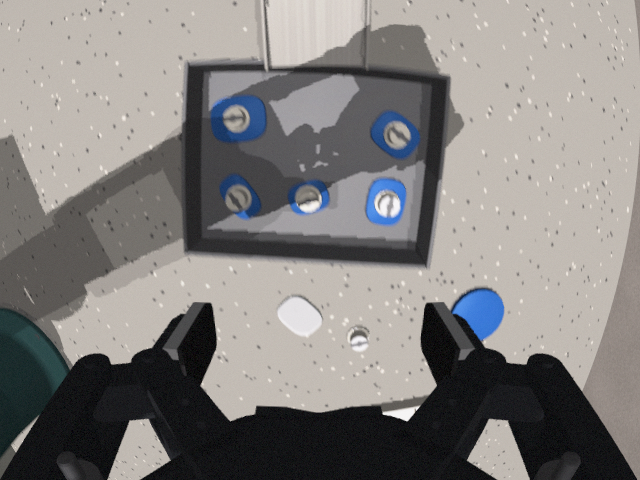

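```bash
cat >> h.py <<'E'
def go(x,y,z=None,yaw=0.0):
    """print tool-frame delta to world target with tool pointing down, tool x = world y rotated by yaw"""
    from workcell import bot
    st=bot.read_state(); Rt=R.from_rotvec(st["tcp_rot"])
    if z is None: z=st["tool_pos"][2]
    d=Rt.inv().apply(np.array([x,y,z])-st["tool_pos"])*1000
    T=R.from_matrix(np.array([[0,1,0],[1,0,0],[0,0,-1.]]).T); T=R.from_rotvec([0,0,yaw])*T
    w=(Rt.inv()*T).as_rotvec()
    print("t",round(st["time"],2),"pos",(st["tool_pos"]*1000).round(1),"shift mm",d.round(1),"turn",w.round(4),"force",st["wrist_force"].round(1),"width",round(st["width"]*85.4,1))
E
python3 - <<'E'
from h import *
st,c=pickle.load(open("w1.pkl","rb"))
print((plane(c,st,[[188,62],[449,75],[428,267],[186,250]],.052)*1000).round(1))
print((plane(c,st,[[264,69],[368,71]],.061)*1000).round(1))
go(.551,-.058,.12)
E
```

```text
[[369.3 389.3  52. ]
 [594.8 374.3  52. ]
 [582.4 199.3  52. ]
 [356.1 218.3  52. ]]
[[438.  375.3  61. ]
 [522.4 372.2  61. ]]
t 0.87 pos [480.7 250.5 225. ] shift mm [-307.8   74.3  104.5] turn [-0.007   0.0001 -0.0108] force [-0.5  1.8 -1.1] width 85.1
```

Emit:
servo_tool(
  targets="-0.007 0 -0.011 -38 9 4 50;0 0 0 -40 9 8 45;0 0 0 -40 9 12 45;0 0 0 -40 9 16 45;0 0 0 -40 9 20 45;0 0 0 -40 9 20 45;0 0 0 -40 9 16 45;0 0 0 -25 7 8 45",
)

```text
time: 1.53
tool_pos: [0.5523, -0.0378, 0.1264]
tcp_rot: [2.193, 2.245, 0.017]
wrist_force: [-0.1, 0.5, -0.3]
width: 0.527
```

```bash
python3 - <<'E'
from h import *
go(.551,-.058,.1)
st,c=snap("w2")
for o in blues(c,st,.007): print(o[0],np.round(o[1][0],1),np.round(o[1][1],1),round(o[1][2],1),o[2])
E
```

```text
t 1.53 pos [552.3 -37.8 126.4] shift mm [-20.3  -2.   26.3] turn [ 0.0101 -0.005   0.0234] force [-0.1  0.5 -0.3] width 45.0
[344. 356.] [ 578.1 -145.4] [54.7 44.4] 39.5 2088.968652958283
[313. 261.] [551.5 -59.8] [54.4 30.5] 52.6 1440.716834107996
[472.  43.] [665.8 113. ] [70.  67.6] 44.0 3730.8993197132368
```

View pics/w2.png

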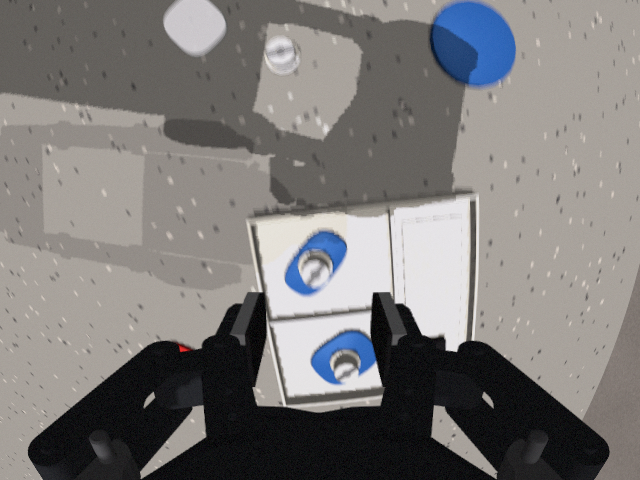

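Emit:
servo_tool(
  targets="0.01 -0.005 0.023 -15 -1 5 40;0 0 0 -6 0 25 40;0 0 0 0 0 20 40;0 0 0 0 0 16 40;0 0 0 0 0 0 40;0 0 0 0 0 0 40",
)

```text
time: 2.08
tool_pos: [0.5524, -0.0695, 0.0555]
tcp_rot: [2.234, 2.209, -0.006]
wrist_force: [0.2, -0.0, -0.2]
width: 0.468
```

```bash
python3 - <<'E'
from h import *
go(.551,-.0592,.018)
st,c=snap("w3")
for o in blues(c,st,.007): print(o[0],np.round(o[1][0],1),np.round(o[1][1],1),round(o[1][2],1),o[2])
go(.551,-.0592,.018)
E
```

```text
t 2.08 pos [552.4 -69.5  55.5] shift mm [10.4 -1.5 37.5] turn [-0.0025  0.0031 -0.0113] force [ 0.2 -0.  -0.2] width 40.0
[343. 372.] [ 566.2 -141.2] [57.6 30.3] 71.3 1252.2758854858112
[316. 248.] [550.9 -58.2] [55.4 32.4] 55.6 1567.5086233504117
[519.   4.] [669.8  84.4] [47.1  8.5] 12.4 281.8680521447677
t 2.13 pos [552.  -69.3  55.4] shift mm [10.2 -1.  37.4] turn [-0.0031  0.0031 -0.011 ] force [-1.2  0.2 -0.8] width 40.1
```

View pics/w3.png

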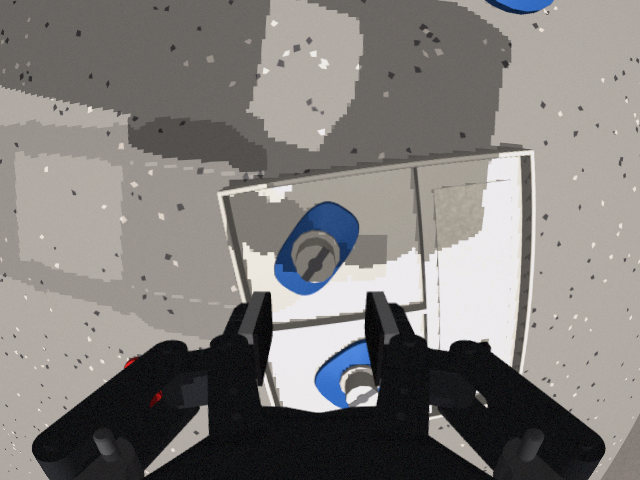

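Emit:
servo_tool(
  targets="-0.003 0.003 -0.011 9 -1 0 36;0 0 0 2 0 8 36;0 0 0 0 0 10 36;0 0 0 0 0 8 36;0 0 0 0 0 0 36",
)

```text
time: 2.55
tool_pos: [0.5548, -0.0562, 0.0321]
tcp_rot: [2.213, 2.22, 0.009]
wrist_force: [-0.7, -0.6, -0.3]
width: 0.422
```

```bash
python3 - <<'E'
from h import *
go(.551,-.0585,.018)
st,c=snap("w4")
E
```

```text
t 2.55 pos [554.8 -56.2  32.1] shift mm [-2.3 -3.9 14.1] turn [0.0087 0.0007 0.0032] force [-0.7 -0.6 -0.3] width 36.0
```

View pics/w4.png

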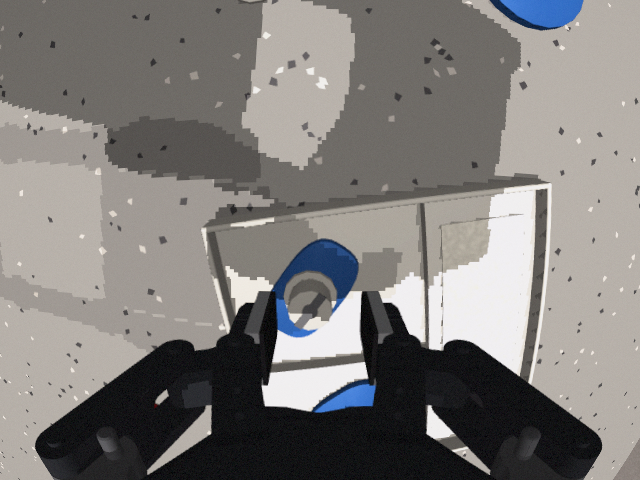

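Emit:
servo_tool(
  targets="0.008 0 0.003 -2 -3 4 36;0 0 0 0 -1 5 36;0 0 0 0 0 4 36;0 0 0 0 0 1 36;0 0 0 0 0 0 36",
)

```text
time: 3.02
tool_pos: [0.5511, -0.0587, 0.0174]
tcp_rot: [2.221, 2.22, -0.0]
wrist_force: [0.2, 0.0, 1.0]
width: 0.422
```

```bash
python3 - <<'E'
from h import *
go(.551,-.0585,.018)
st,c=snap("w5")
E
```

```text
t 3.02 pos [551.1 -58.7  17.4] shift mm [ 0.2 -0.1 -0.6] turn [ 0.0008  0.001  -0.0002] force [0.2 0.  1. ] width 36.0
```

View pics/w5.png

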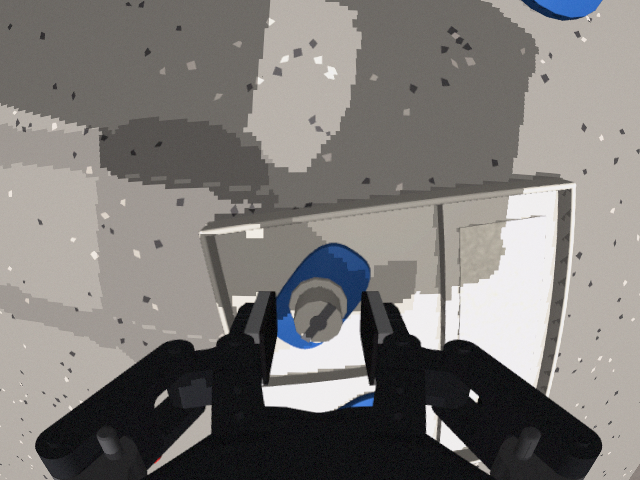

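Emit:
servo_tool(
  targets="0 0 0 0 0 0 10;0 0 0 0 0 0 10;0 0 0 0 0 0 10;0 0 0 0 0 0 10;0 0 0 0 0 0 10",
  newtons=40,
)

```text
time: 3.48
tool_pos: [0.5519, -0.059, 0.0183]
tcp_rot: [2.22, 2.219, 0.001]
wrist_force: [0.0, -1.1, -0.1]
width: 0.207
```

Emit:
servo_tool(
  targets="0 0 0 0 0 -3 10;0 0 0 0 0 -6 10;0 0 0 0 0 -10 10;0 0 0 0 0 -15 10;0 0 0 0 0 -20 10;0 0 0 0 0 -25 10;0 0 0 0 0 -15 10;0 0 0 0 0 0 10",
)

```text
time: 4.15
tool_pos: [0.5506, -0.0586, 0.1195]
tcp_rot: [2.221, 2.22, -0.001]
wrist_force: [0.4, 0.2, 0.0]
width: 0.21
```

```bash
python3 - <<'E'
from h import *
go(.482,.318,.12)
st,c=snap("w6")
E
```

```text
t 4.15 pos [550.6 -58.6 119.5] shift mm [376.6 -68.8  -0.9] turn [ 0.0003  0.0009 -0.0004] force [0.4 0.2 0. ] width 18.0
```

View pics/w6.png

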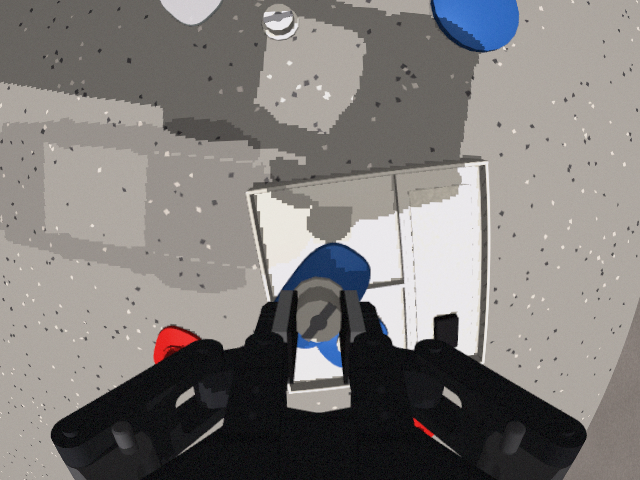

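Emit:
servo_tool(
  targets="0 0 0 20 -4 0 10;0 0 0 32 -6 0 10;0 0 0 36 -7 0 10;0 0 0 38 -7 0 10;0 0 0 38 -7 0 10;0 0 0 38 -7 0 10;0 0 0 38 -7 0 10;0 0 0 38 -7 0 10",
)

```text
time: 4.87
tool_pos: [0.4961, 0.2215, 0.1129]
tcp_rot: [2.236, 2.204, -0.009]
wrist_force: [0.3, 0.1, -0.3]
width: 0.214
```

Emit:
servo_tool(
  targets="0 0 0 34 -6 0 10;0 0 0 26 -5 0 10;0 0 0 16 -3 0 10;0 0 0 8 -2 0 10;0 0 0 0 0 0 10;0 0 0 0 0 0 10",
)

```text
time: 5.37
tool_pos: [0.4732, 0.3154, 0.106]
tcp_rot: [-2.225, -2.215, 0.021]
wrist_force: [-0.0, 0.0, -0.3]
width: 0.208
```

```bash
python3 - <<'E'
from h import *
go(.480,.318,.07)
st,c=snap("w7")
E
```

```text
t 5.37 pos [473.2 315.4 106. ] shift mm [ 3.   7.2 35.9] turn [-0.0107  0.0083 -0.0044] force [-0.   0.  -0.3] width 17.7
```

View pics/w7.png

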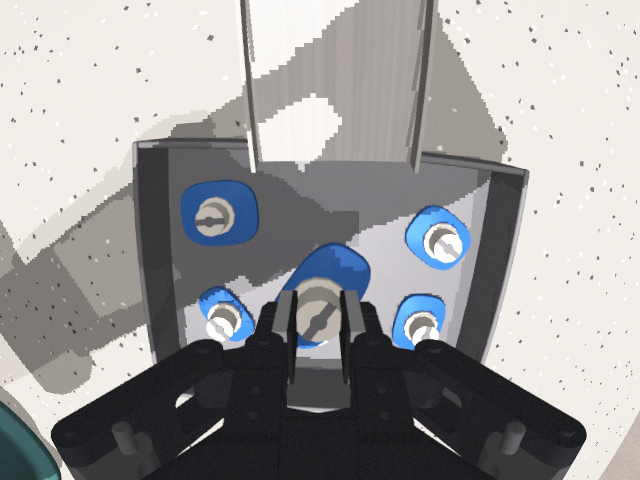

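Emit:
servo_tool(
  targets="-0.01 0.008 -0.004 1 6 5 10;0 0 0 0 0 15 10;0 0 0 0 0 20 10;0 0 0 0 0 15 10;0 0 0 0 0 8 10;0 0 0 0 0 0 10;0 0 0 0 0 0 10",
)

```text
time: 6.0
tool_pos: [0.4848, 0.3076, 0.0401]
tcp_rot: [2.231, 2.208, 0.006]
wrist_force: [0.2, 0.3, 0.6]
width: 0.211
```

```bash
python3 - <<'E'
from h import *
go(.480,.315,.02)
E
```

```text
t 6.0 pos [484.8 307.6  40.1] shift mm [ 7.3 -5.  20. ] turn [ 0.0047 -0.0008 -0.0104] force [0.2 0.3 0.6] width 18.0
```

Emit:
servo_tool(
  targets="0.005 0 -0.01 9 -4 2 10;0 0 0 1 0 5 10;0 0 0 0 0 3 10;0 0 0 0 0 0 10",
)

```text
time: 6.33
tool_pos: [0.483, 0.3187, 0.0318]
tcp_rot: [2.223, 2.22, 0.007]
wrist_force: [0.2, 0.5, 0.0]
width: 0.207
```

```bash
python3 - <<'E'
from h import *
go(.480,.317,.019)
E
```

```text
t 6.33 pos [483.  318.7  31.8] shift mm [-1.7 -3.  12.8] turn [ 0.0032 -0.0032 -0.0012] force [0.2 0.5 0. ] width 17.7
```

Emit:
servo_tool(
  targets="0.003 -0.003 -0.001 -1 -3 3 10;0 0 0 0 0 4 10;0 0 0 0 0 3 10;0 0 0 0 0 2 10;0 0 0 0 0 0 10",
)

```text
time: 6.75
tool_pos: [0.4802, 0.3188, 0.0197]
tcp_rot: [2.219, 2.223, 0.003]
wrist_force: [-0.1, 0.7, -0.9]
width: 0.206
```

```bash
python3 - <<'E'
from h import *
go(.480,.317,.0185)
st,c=snap("w8")
E
```

```text
t 6.75 pos [480.2 318.8  19.7] shift mm [-1.8 -0.2  1.2] turn [ 0.0019 -0.001   0.0015] force [-0.1  0.7 -0.9] width 17.6
```

View pics/w8.png

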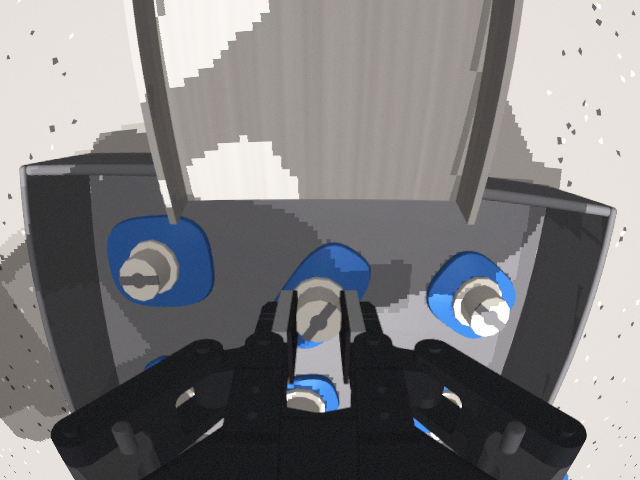

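Emit:
servo_tool(
  targets="0 0 0 0 0 1 10;0 0 0 0 0 0 10;0 0 0 0 0 0 36;0 0 0 0 0 0 36;0 0 0 0 0 0 36;0 0 0 0 0 0 36",
)

```text
time: 7.3
tool_pos: [0.4808, 0.3189, 0.0193]
tcp_rot: [2.219, 2.222, 0.005]
wrist_force: [0.6, -0.1, -0.7]
width: 0.421
```

Emit:
servo_tool(
  targets="0 0 0 0 0 -5 36;0 0 0 0 0 -15 36;0 0 0 0 0 -30 36;0 0 0 0 0 -35 36;0 0 0 -15 0 -25 36;0 0 0 -20 0 0 36;0 0 0 0 0 0 36;0 0 0 0 0 0 36",
)

```text
time: 7.97
tool_pos: [0.4805, 0.2831, 0.1367]
tcp_rot: [2.218, 2.223, 0.005]
wrist_force: [-0.1, 0.1, 0.6]
width: 0.425
```

```bash
python3 - <<'E'
from h import *
st,c=snap("w9")
for o in blues(c,st,.007): print(o[0],np.round(o[1][0],1),np.round(o[1][1],1),round(o[1][2],1),o[2])
go(.403,.3365,.12,np.pi/2)
go(.403,.3365,.12,-np.pi/2)
E
```

```text
[514. 368.] [681.  141.2] [11.5 56.9] 53.3 456.3027659484651
[305. 262.] [470.9 255.9] [39.4 31.6] 11.9 1091.6265320444945
[402. 270.] [548.2 250.3] [47.8 38.7] 79.7 1610.2854356272146
[221. 260.] [402.7 257.8] [31.5 47.4] 38.2 1293.5920450668782
[417. 187.] [556.3 317.3] [38.5 47.5] 52.7 1600.0268346881494
[318. 183.] [480.4 319.2] [55.3 32.6] 56.0 1578.7530941208825
[216. 163.] [403.7 335.3] [55.6 45.5] 3.0 2213.8127733664587
t 8.02 pos [480.2 282.9 136.2] shift mm [ 53.8 -77.1  16.1] turn [ 0.0022  0.0016 -1.5682] force [ 0.1 -0.2 -0. ] width 36.0
t 8.02 pos [480.2 282.9 136.2] shift mm [ 53.8 -77.1  16.1] turn [ 0.0016 -0.0022  1.5734] force [ 0.1 -0.2 -0. ] width 36.0
```

View pics/w9.png

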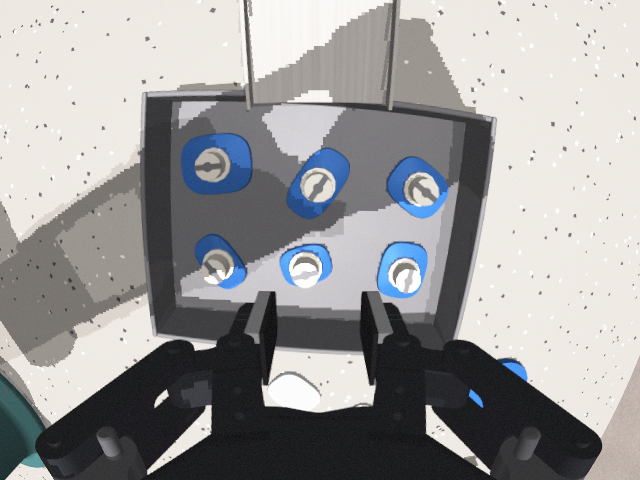

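```bash
python3 - <<'E'
from h import *
st,c=pickle.load(open("w9.pkl","rb"))
cv2.imwrite("pics/crop1.png",cv2.resize(c["image"][110:310,150:480,::-1],None,fx=2.4,fy=2.4,interpolation=cv2.INTER_CUBIC)); print(st["q"])
E
```

```text
[ 4.87985618e-01  1.20112919e-01  1.95674247e+00 -5.82447945e-04
  1.06118803e+00  4.86074034e-01]
```

View pics/crop1.png

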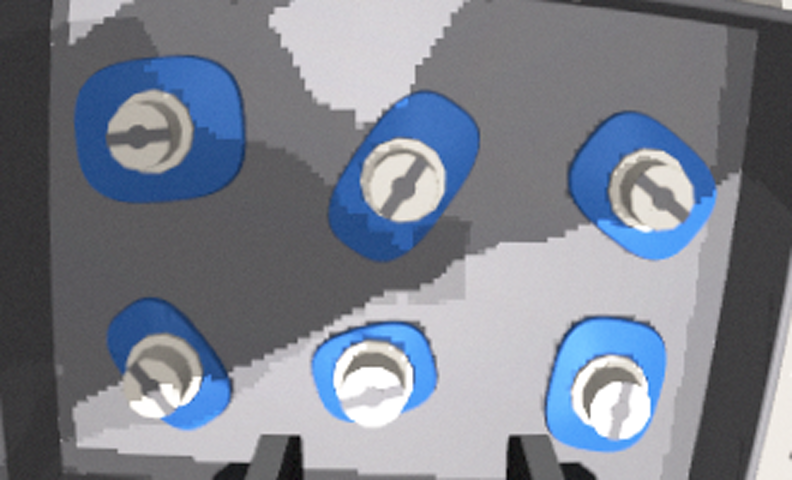

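Emit:
servo_tool(
  targets="0 0 -0.12 8 -16 0 40;0 0 -0.12 10 -22 0 40;0 0 -0.12 14 -22 0 40;0 0 -0.12 20 -18 0 40;0 0 -0.12 10 0 0 40;0 0 -0.12 0 0 0 40;0 0 -0.12 0 0 0 40;0 0 -0.12 0 0 0 40",
)

```text
time: 8.68
tool_pos: [0.379, 0.3304, 0.1293]
tcp_rot: [-0.887, -3.008, 0.01]
wrist_force: [-0.4, 0.6, 0.2]
width: 0.464
```

Emit:
servo_tool(
  targets="0 0 -0.12 0 0 0 40;0 0 -0.12 0 0 0 40;0 0 -0.12 0 0 0 40;0 0 -0.12 0 0 0 40;0 0 -0.12 0 0 0 40;0 0 0 0 0 0 40;0 0 0 0 0 0 40",
)

```text
time: 9.27
tool_pos: [0.3728, 0.3321, 0.1217]
tcp_rot: [0.081, -3.121, 0.017]
wrist_force: [-0.5, -0.6, 1.0]
width: 0.466
```

```bash
python3 - <<'E'
from h import *
go(.4035,.336,.08,np.pi/2)
st,c=snap("w10")
for o in blues(c,st,.007): print(o[0],np.round(o[1][0],1),np.round(o[1][1],1),round(o[1][2],1),o[2])
E
```

```text
t 9.27 pos [372.8 332.1 121.7] shift mm [-31.7   2.8  41. ] turn [-0.0111 -0.0198  0.0518] force [-0.5 -0.6  1. ] width 39.8
[298. 360.] [480.2 319.7] [55.4 34.2] 61.0 1610.4617880247533
[212. 335.] [459.1 247. ] [11.8 30.7] 42.5 251.99949808907695
[322. 278.] [405.2 335.6] [53.4 44.7] 1.6 2134.3969638277777
[219. 271.] [402.6 257.5] [30.5 48.1] 35.6 1280.3005651354324
```

View pics/w10.png

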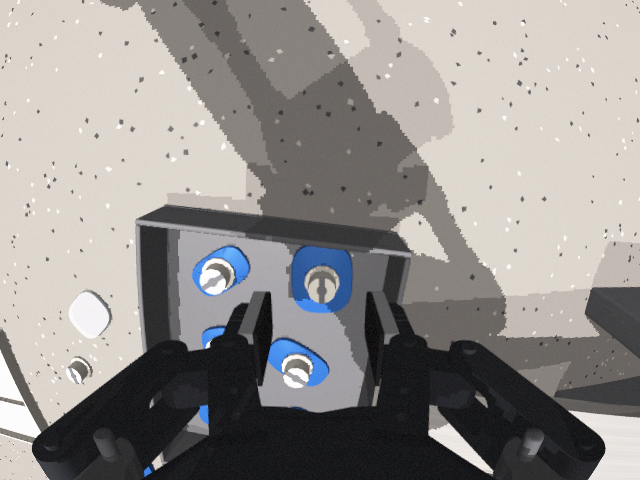

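Emit:
servo_tool(
  targets="-0.011 -0.02 0.05 -20 2 0 40;0 0 0 -11 1 10 38;0 0 0 0 0 15 36;0 0 0 0 0 15 36;0 0 0 0 0 15 36;0 0 0 0 0 8 36;0 0 0 0 0 0 36;0 0 0 0 0 0 36",
)

```text
time: 9.98
tool_pos: [0.4048, 0.3379, 0.055]
tcp_rot: [0.031, 3.141, 0.001]
wrist_force: [-0.1, 0.1, 0.6]
width: 0.418
```

```bash
python3 - <<'E'
from h import *
go(.404,.3355,.018,np.pi/2)
E
```

```text
t 9.98 pos [404.8 337.9  55. ] shift mm [ 0.7 -2.5 37. ] turn [ 0.0007  0.0003 -0.02  ] force [-0.1  0.1  0.6] width 35.7
```

Emit:
servo_tool(
  targets="0 0 -0.02 1 -2 5 36;0 0 0 0 0 10 36;0 0 0 0 0 7 36;0 0 0 0 0 0 36",
)

```text
time: 10.32
tool_pos: [0.405, 0.3371, 0.0335]
tcp_rot: [-0.001, 3.138, 0.005]
wrist_force: [-0.2, -0.6, -0.5]
width: 0.42
```

```bash
python3 - <<'E'
from h import *
go(.404,.3355,.018,np.pi/2)
snap("w11")
E
```

```text
t 10.32 pos [405.  337.1  33.5] shift mm [ 1.  -1.6 15.5] turn [0.0033 0.0037 0.0007] force [-0.2 -0.6 -0.5] width 35.9
```

View pics/w11.png

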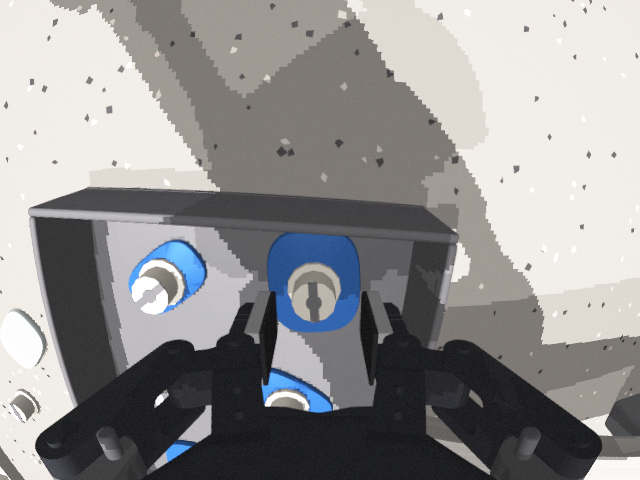

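Q's hub (313,292) sits centred between the fingers; no finger near the wall. Descend and close.

Emit:
servo_tool(
  targets="0.003 0.003 0 1 -1 5 36;0 0 0 0 -1 5 36;0 0 0 0 0 4 36;0 0 0 0 0 1 36;0 0 0 0 0 0 36",
)

```text
time: 10.78
tool_pos: [0.4048, 0.3355, 0.0182]
tcp_rot: [-0.001, 3.14, 0.002]
wrist_force: [-0.1, -0.6, -0.4]
width: 0.416
```

```bash
python3 - <<'E'
from h import *
go(.404,.3355,.018,np.pi/2)
E
```

```text
t 10.78 pos [404.8 335.5  18.2] shift mm [ 0.8 -0.   0.2] turn [0.0012 0.0019 0.0004] force [-0.1 -0.6 -0.4] width 35.6
```

Emit:
servo_tool(
  targets="0 0 0 0 0 0 10;0 0 0 0 0 0 10;0 0 0 0 0 0 10;0 0 0 0 0 0 10;0 0 0 0 0 0 10",
)

```text
time: 11.2
tool_pos: [0.4052, 0.3359, 0.0187]
tcp_rot: [-0.001, 3.139, 0.003]
wrist_force: [-0.7, -0.7, -0.6]
width: 0.208
```

Emit:
servo_tool(
  targets="0 0 0 0 0 -3 10;0 0 0 0 0 -6 10;0 0 0 0 0 -10 10;0 0 0 0 0 -15 10;0 0 0 0 0 -25 10;0 0 0 0 0 -25 10;0 0 0 0 0 -22 10;0 0 0 0 0 0 10",
)

```text
time: 11.87
tool_pos: [0.4038, 0.3349, 0.1323]
tcp_rot: [-0.001, 3.141, 0.0]
wrist_force: [1.0, 1.1, 1.0]
width: 0.204
```

```bash
python3 - <<'E'
from h import *
go(.565,-.059,.12,np.pi/2)
snap("w12")
E
```

```text
t 11.87 pos [403.8 334.9 132.3] shift mm [-161.  -394.    12.3] turn [0.0001 0.0006 0.0005] force [1.  1.1 1. ] width 17.4
```

View pics/w12.png

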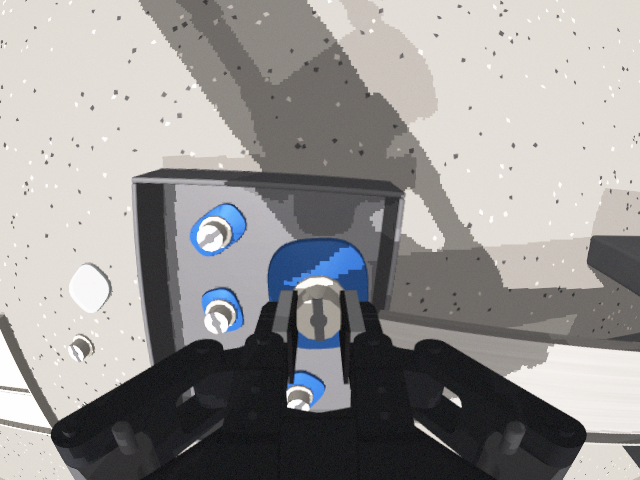

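Q is held level. Carry to the tray.

Emit:
servo_tool(
  targets="0 0 0 -6 -16 0 10;0 0 0 -10 -26 0 10;0 0 0 -14 -34 0 10;0 0 0 -15 -36 0 10;0 0 0 -15 -36 0 10;0 0 0 -15 -36 0 10;0 0 0 -15 -36 0 10;0 0 0 -15 -36 0 10",
)

```text
time: 12.58
tool_pos: [0.5066, 0.0753, 0.1266]
tcp_rot: [0.023, -3.137, -0.004]
wrist_force: [0.3, -0.2, -0.3]
width: 0.21
```

Emit:
servo_tool(
  targets="0 0 0 -14 -35 0 10;0 0 0 -12 -30 0 10;0 0 0 -9 -24 0 10;0 0 0 -6 -15 0 10;0 0 0 0 0 0 10;0 0 0 0 0 0 10",
)

```text
time: 13.08
tool_pos: [0.5479, -0.0419, 0.1201]
tcp_rot: [0.007, -3.129, -0.002]
wrist_force: [-0.1, 0.5, -0.5]
width: 0.212
```

```bash
python3 - <<'E'
from h import *
go(.565,-.059,.06,np.pi/2)
st,c=snap("w13")
for o in blues(c,st,.007): print(o[0],np.round(o[1][0],1),np.round(o[1][1],1),round(o[1][2],1),o[2])
E
```

```text
t 13.08 pos [547.9 -41.9 120.1] shift mm [-17.8 -17.3  59.9] turn [ 0.0011 -0.0127  0.0044] force [-0.1  0.5 -0.5] width 18.1
[318. 341.] [632.2 -41.4] [14.9 33.9] 1.9 481.5899390692357
[496. 352.] [652.1 122.2] [74.4 40. ] 56.5 2414.3977740472183
[186. 274.] [ 577.7 -143.9] [54.6 45.9] 39.8 2202.8051293056924
[318. 271.] [572.9 -41.6] [50.1 75.3] 0.2 3337.3051191821432
```

View pics/w13.png

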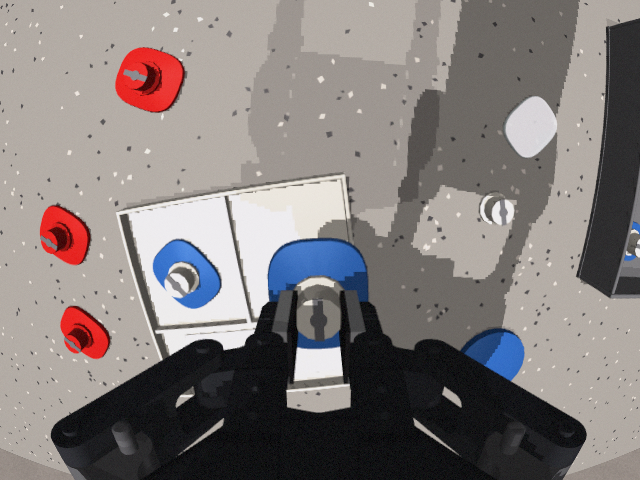

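Emit:
servo_tool(
  targets="0 -0.012 0.004 -10 -10 10 10;0 0 0 -8 -8 15 10;0 0 0 0 0 15 10;0 0 0 0 0 12 10;0 0 0 0 0 8 10;0 0 0 0 0 0 10;0 0 0 0 0 0 10",
)

```text
time: 13.72
tool_pos: [0.5623, -0.0515, 0.0557]
tcp_rot: [0.015, -3.137, -0.006]
wrist_force: [0.6, 0.2, 0.5]
width: 0.211
```

```bash
python3 - <<'E'
from h import *
st,c=pickle.load(open("w13.pkl","rb"))
p=plane(c,st,[[345,174],[117,213]],.016)[:,:2]*1000; print(p)
ey=(p[0]-p[1]);L=np.linalg.norm(ey);ey/=L; ex=np.array([ey[1],-ey[0]]); print(L,p.mean(0)+53*ex+42*ey)
go(.565,-.059,.0185,np.pi/2)
E
```

```text
[[ 500.89763289  -23.6897737 ]
 [ 526.07644059 -193.11523034]]
171.28618658524607 [559.73734703 -59.0678408 ]
t 13.72 pos [562.3 -51.5  55.7] shift mm [-2.8 -7.7 37.2] turn [ 0.0037 -0.0043  0.0093] force [0.6 0.2 0.5] width 18.0
```

Emit:
servo_tool(
  targets="0.004 -0.004 0.009 0 -7 4 10;0 0 0 0 0 8 10;0 0 0 0 0 8 10;0 0 0 0 0 4 10;0 0 0 0 0 0 10;0 0 0 0 0 0 10",
)

```text
time: 14.22
tool_pos: [0.5634, -0.0583, 0.0314]
tcp_rot: [-0.001, 3.138, -0.002]
wrist_force: [-0.0, 0.7, -0.1]
width: 0.205
```

```bash
python3 - <<'E'
from h import *
go(.562,-.059,.0187,np.pi/2)
E
```

```text
t 14.22 pos [563.4 -58.3  31.4] shift mm [ 1.4 -0.7 12.7] turn [-0.0011  0.0033  0.0007] force [-0.   0.7 -0.1] width 17.5
```

Emit:
servo_tool(
  targets="-0.001 0.003 0 1 0 3 10;0 0 0 0 0 4 10;0 0 0 0 0 3 10;0 0 0 0 0 2 10;0 0 0 0 0 0 10;0 0 0 0 0 0 10",
)

```text
time: 14.72
tool_pos: [0.563, -0.0586, 0.0187]
tcp_rot: [-0.001, 3.14, -0.0]
wrist_force: [0.5, 0.2, 0.0]
width: 0.212
```

```bash
python3 - <<'E'
from h import *
go(.562,-.059,.0185,np.pi/2)
snap("w14")
E
```

```text
t 14.72 pos [563.  -58.6  18.7] shift mm [ 1.  -0.4  0.2] turn [-0.0001  0.0012  0.0003] force [0.5 0.2 0. ] width 18.1
```

View pics/w14.png

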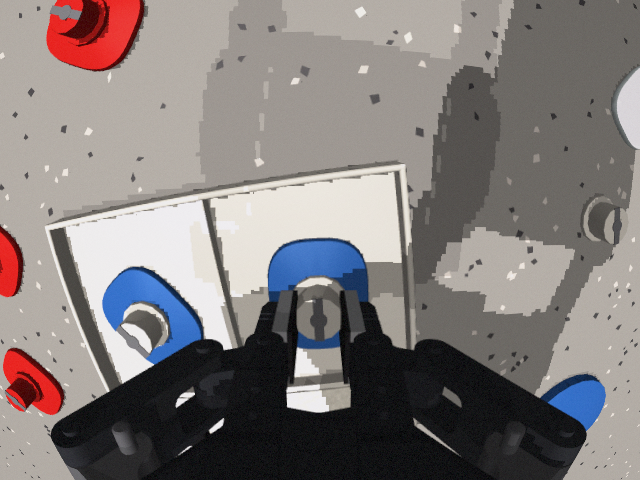

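In the well, on or just above the floor. Release and lift, then step back toward the bin for a final look.

Emit:
servo_tool(
  targets="0 0 0 0 0 0.5 10;0 0 0 0 0 0 10;0 0 0 0 0 0 36;0 0 0 0 0 0 36;0 0 0 0 0 0 36;0 0 0 0 0 0 36",
)

```text
time: 15.27
tool_pos: [0.5637, -0.0586, 0.019]
tcp_rot: [-0.001, 3.139, -0.001]
wrist_force: [0.1, 1.0, 0.5]
width: 0.423
```

Emit:
servo_tool(
  targets="0 0 0 0 0 -5 36;0 0 0 0 0 -15 36;0 0 0 0 0 -30 36;0 0 0 0 0 -40 36;0 0 0 0 0 -40 36;0 0 0 0 40 -40 36;0 0 0 0 40 -20 36;0 0 0 0 30 0 36",
)

```text
time: 15.93
tool_pos: [0.5618, 0.0367, 0.2053]
tcp_rot: [-0.014, -3.139, -0.001]
wrist_force: [0.8, 1.0, 0.6]
width: 0.421
```

Emit:
servo_tool(
  targets="0 0 0 0 0 0 36;0 0 0 0 0 0 36;0 0 0 0 0 0 36",
)

```text
time: 16.18
tool_pos: [0.5635, 0.0423, 0.2103]
tcp_rot: [0.004, 3.136, 0.004]
wrist_force: [0.1, -0.4, -0.7]
width: 0.421
```

```bash
python3 - <<'E'
from h import *
go(.562,-.059,.0185,np.pi/2)
st,c=snap("w15")
for o in blues(c,st,.007): print(o[0],np.round(o[1][0],1),np.round(o[1][1],1),round(o[1][2],1),o[2])
snap("s15","side")
E
```

```text
t 16.18 pos [563.5  42.3 210.3] shift mm [   2.2 -101.8  191.6] turn [ 0.0027  0.0053 -0.0023] force [ 0.1 -0.4 -0.7] width 35.9
[384. 297.] [659.1 116.9] [69.8 59.4] 79.6 3441.451180467382
[139. 224.] [ 577.1 -143.9] [54.5 45.5] 40.9 2172.6687575832475
[563. 206.] [556.2 317.3] [40.4 47.2] 53.4 1629.7808298077434
[214. 208.] [562.2 -58.2] [54.7 45.2] 3.2 2159.628987567383
[517. 197.] [548.2 250.5] [48.4 38.3] 77.9 1605.9742791661993
[570. 139.] [480.4 319.3] [56.9 33.7] 55.4 1577.9424578910694
[524. 124.] [471.6 254.8] [39.3 32.2] 9.7 1101.9577333745547
[525.  58.] [401.4 254.2] [32.2 45.8] 72.8 1091.341716045281
```

View pics/w15.png

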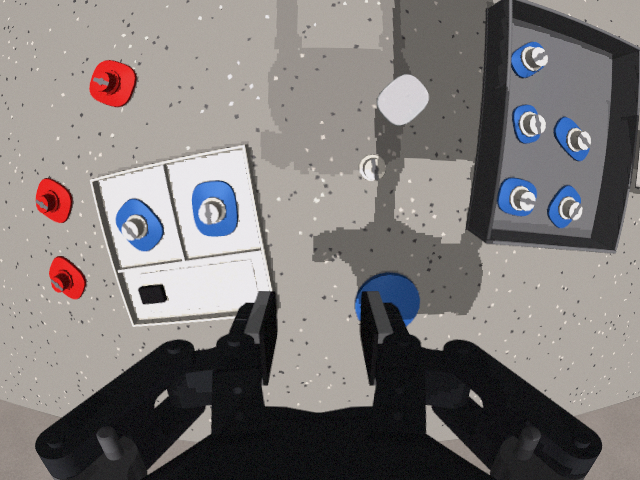

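View pics/s15.png

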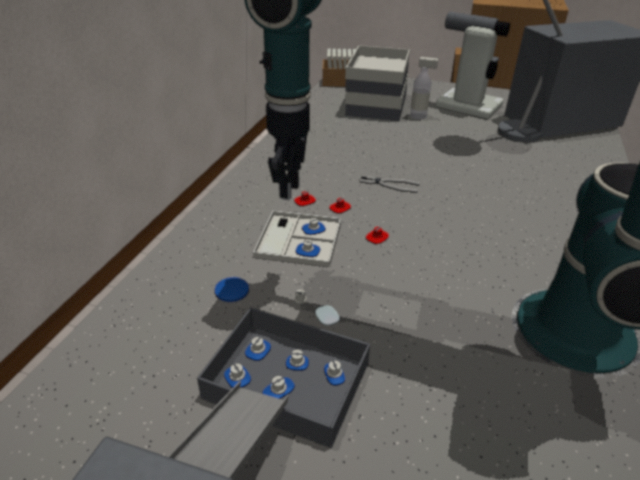

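The wrist view shows two 56×46 lenses in the tray wells at (139,224) and (214,208). Five others lie flat and apart in the bin, and the loose things are where they were.

```bash
python3 - <<'E'
from workcell import finish_job
print(finish_job())
E
```

```text
the job is handed in; nothing more can be done
None
```

I swapped the lenses and handed the job in at about 16 s of the 67 s allowed. No verdict comes back, so what follows rests on my own last pictures.

- **Odd lens:** the one in the well nearer the bin measured about 55×32 mm, which fits the 56×33 mm lens (S). I set it down on the free floor in the middle of the bin.
- **Match:** the lens in the far well measured 56×45 mm, so a 56×46 mm lens (Q). Only one lens in the bin was that size, at about 55.6×45.5 mm. I set it down in the well nearer the bin, within about 3 mm of the centre of its floor.
- **Last wrist and side pictures:**
  - Both tray lenses measure about 54.6×45.4 mm. The far one stayed within measurement error of its first position, about 1 mm.
  - The other five lenses lie apart on the bin floor.
  - The round blank, clear lens, spare block, pliers and red look-alikes look unmoved. I did not measure their positions exactly.
  - The gripper was clear of everything.
- **Weaker checks:** I judged flatness by eye from the views, not by a tilt measurement. One lens in the bin measured 46×32 mm at a skewed angle in the last picture because it was partly hidden, but it was 47×31 mm in the clear views. No check failed.

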